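Open the roll-top tooling cabinet and put the guide bushing away

TASK

Raise the cabinet's roll-top shutter by its pull, all the way back past its spring catch and against the stop so that it stays open by itself, without letting it drop or slam. Then put the steel guide bushing that stands on the bench into the empty bore of the block inside, fully home with its collar down on the block, easing it in without forcing it. Let go of everything and leave the other things on the bench where they are.

Things in the scene. Friction and masses are not known exactly. Their poses are not given: they have to be found in the camera images.
- cabinet: fixed plywood roll-top cabinet, 340 mm wide, 285 deep, 240 tall. Origin on the table, mid-width, at the shutter's front foot (side panels begin 12 mm before it); x into the cabinet, z up. Inside: y -155 to 155, floor 65 mm up. Fixed hood from x = 170 back. Side tracks: quarter circle of radius 140 mm about the line x = 140, z = 85, starting upward at x = 0, then on under the hood
- shutter (a joint): how far the shutter is raised: angle in rad of its bottom rail along the quarter circle of the tracks, 0 closed, 1.571 open against its stop. Lifting takes 5 to 12 N at the pull; let go below about 0.6 it falls shut by itself. Spring ball catches at the rail's ends resist with some 10 N more from 1.44 to 1.50; past 1.507 it snaps over and is held against the stop
- pull (a point): centre of the black T pull on the shutter's bottom rail: bar 22 mm thick, 40 mm long along the cabinet's y, flat ends, on a 13 mm stem, 30 mm off the rail's face. It runs on a quarter circle of radius 176 mm about the line x = 140, z = 85 of the cabinet, from x -36, z 85 (closed) to x 140, z 261 (open), turning to point up. Held by its ends it can turn in the fingers
- block: aluminium block, fixed on the cabinet floor: 60 mm (x) by 150 (y) by 45 tall; origin under its centre. The empty bore is at y = 45 mm; at y = -45 mm sits another bushing that belongs to the block (32 mm wide, 28 mm above it)
- bore (a point): centre of the mouth of the empty bore, on the top face of the block: vertical, 25 mm in diameter, 38 mm deep, with a 1.5 mm chamfer round the mouth
- bushing (a point): centre of the loose steel guide bushing that stands upright on the bench, 78 mm tall, about 0.16 kg; the point is 39 mm above its foot. Upward: shank 24 mm thick, 36 long, foot chamfered 1.5; collar 30 wide, 4 thick; grip 26 wide, 38 long. Home in the bore its collar rests on the block and the point is 3 mm above the mouth, on the axis
- spray_can: bystander: white and green spray can, 52 mm across, 170 mm tall; origin under its centre
- glue_bottle: bystander: small white glue bottle, 38 mm across, 100 mm tall; origin under its centre
- screwdriver: bystander: yellow-handled screwdriver lying on the table, 170 mm long; origin under its middle
- lathe_chuck: bystander: dark three-jaw lathe chuck lying face up, 72 mm across, 44 mm tall; origin under its centre
- red_tin: bystander: flat round red tin, 94 mm across, 30 mm tall; origin under its centre
- rotary_tool: bystander: grey and black rotary hand tool lying on the table, 186 mm long, 50 mm tall; origin under its middle
- caliper: bystander: digital caliper lying on the table, 190 mm long, 10 mm high; origin under its middle

How it is judged:
By the outcome, as a careful person would: the job done as asked, in the order asked, and still so for the second after the job is handed in, with the robot touching nothing.
It also fails if it takes over 72 s, if anything falls off the work surface, if the arm or the gripper's body presses on something with over 40 N, if the wrist force passes 120 N, or if a joint passes its speed limit or range.

ROBOT

A 7-joint arm with a two-finger parallel gripper is mounted at the origin on the work surface. World frame = base frame: x ahead of the robot, y to its left, z up, the work surface at z = 0. Lengths are in m, angles in degrees, forces in N, time in s.
With the tool pointing down it reaches from about 0.4 to 0.85 m from the base axis. Payload 4.4 kg.
Tool frame: the origin (TCP) lies at the very end of the fingers, on their centre line; the grasp point (between the pads) lies 19 mm behind it; z points along the fingers, y is the line along which they close (so a half turn about z gives the same grasp; the last joint's range is limited). The gripper opens to 94 mm and grips with 3 to 60 N. Pads are 16 mm wide; open, the fingers measure 119 mm over their backs; the gripper's body (75 mm by 177 mm) begins 78 mm behind the grasp point.
Start: joints at [-77.567, 36.005, 2.206, 86.941, -1.547, 57.084, -1.146], TCP at [0.181, 0.624, 0.205] pointing down, gripper open.
Joint ranges: [-175.42, 175.42], [-21.48, 121.26], [-71.46, 75.88], [10.55, 141.38], [-63.04, 243.04], [13.31, 113.54], [-168.57, 168.57]. Speed limits (degrees/s): [147.25, 147.25, 180, 180, 180, 180, 180].

INTERFACE

Orientations are given as [roll, pitch, yaw] about the fixed x, y, z axes, in that order (R = Rz(yaw) Ry(pitch) Rx(roll)).
In Python, from rig import observe, read_camera, bot gives the robot as it stands. The module is installed in compiled form; this text tells all that it offers.
- The arm moves only by the shell command python3 -m crank 'ROWS' [FORCE]. ROWS is a JSON object of lists of equal length, an entry for each row: "angular": the turn, a rotation vector about the tool's x, y, z each as a share of 2 pi rad, from -1 to 1, a list of three; "slide": the shift along the tool's x, y, z each as a share of 80 cm, from -1 to 1, a list of three; "claw": the gripper command: -1 is shut, 1 is fully open, values between are in proportion. In form: {"angular": [[wx, wy, wz], ...], "slide": [[tx, ty, tz], ...], "claw": [claw, ...]}. A call has 1 to 5 rows; each row is the pose to reach, as a shift and turn from the pose commanded when the call began, along the tool's axes at that moment, turning the shorter way round; what a row does not reach only later rows make up. A row lasts 1/8 s, in which the tool goes at most 62.5 mm and 10.7 degrees, less where a joint would pass 70% of its speed; a pose out of reach is approached as far as the arm can. A call with a number of a shift or a turn outside -1 to 1 is refused whole. A call with a gripper value outside its range is refused whole. The fingers move at their own pace and stop on an object; FORCE is the grip in N (left out, the last holds). Time passes only in rows, so rows that repeat a pose let the fingers close. It gives the time, the measured TCP pose, the force, the opening and the grip force at its end, in the units of the state.
- observe(): the state, without advancing time (a new reading comes with each control period).
- read_camera(name): name is "side" or "top"; returns a dict with "frame" (420x560x3 uint8, red, green, blue), "mtx" (3x3 intrinsics, pixels), "k1" (the pictures are not rectified: a ray, as slopes to the right and down, at radius r is drawn at 1 + k1 r^2 times it, then the intrinsics apply), "rvec" (rotation vector, rad) and "tvec" (3), from world to camera coordinates, as OpenCV has them. Camera axes: x right, y down, z forward; pixel columns grow to the right and rows downward; lengths in m; the calibration is good to about 2 mm. A picture is of the moment at which its call begins. There is no depth.
- bot.job_done(): hands the job in; it is judged then, once.
The state is a dict: "clock": time; "q": joint angles; "qd": joint speeds; "joint_torque": joint torques, N m; "position": TCP position; "ee_rot": TCP orientation; "ft_force": force on the tool from outside, world axes, zero at the start; "ft_torque": the same for the moment, N m; "finger_gap": finger opening in m; "grasp_force": force on a finger pad.
Only numpy, scipy, OpenCV 4.12 (cv2) and the standard library are available. Lean on these libraries where they do the work, as an engineer would, in place of code of your own. Each camera call takes 0.05 s, during which the arm holds its last target. There are 200 camera calls.

## Working session

There is one attempt and no reset: what is moved stays moved. The work goes in short steps, Python scripts to look and compute and a shell command to move; the robot and the scene stay as the last step left them, time stands still between calls to the robot, and variables do not carry over. Pictures are saved under pics/ and viewed, at most 10 in all, crops included, and the job is handed in when it is done.

```bash
mkdir -p pics; ls; python3 - <<'E'
from rig import observe, read_camera, bot
import cv2
s=observe()
for k in s: print(k,s[k])
for n in("side","top"):
    c=read_camera(n); cv2.imwrite(f"pics/{n}0.png",c["frame"][:,:,::-1]); print(n,c["mtx"],c["k1"],c["rvec"],c["tvec"])
E
```

```text
pics
clock 0.0
q [-77.56793266  36.05679496   2.20263861  86.99436138  -1.54825965
  57.08201314  -1.14472046]
qd [-0.04473015  0.05055115  0.02592826  0.0383273   0.01641184 -0.05661261
  0.03425071]
joint_torque [ 8.34521529e-05 -5.49719310e+01  1.14391051e+00 -1.86635739e+01
 -5.20926795e-02  2.35209632e-02  1.54556428e-04]
position [0.18115405 0.62357824 0.20458726]
ee_rot [-1.79896495e+02  1.86436540e-04  1.63798349e+02]
ft_force [-1.02223033  0.11445083  0.46884273]
ft_torque [-0.02116039 -0.00138307 -0.01077351]
grasp_force 0.0
finger_gap 0.09430525796505371
side [[470.18448513   0.         281.70915574]
 [  0.         470.18448513 204.61998824]
 [  0.           0.           1.        ]] -0.12175617101028287 [ 2.04992974 -0.80925264  0.39425014] [-0.39458809  0.30364596  1.44098895]
top [[385.22574374   0.         277.41814528]
 [  0.         385.22574374 208.39906698]
 [  0.           0.           1.        ]] -0.0767014972757603 [ 2.22213180e+00 -2.15714020e+00  1.15583147e-03] [0.0120837  0.52558369 1.24137471]
```

View pics/side0.png

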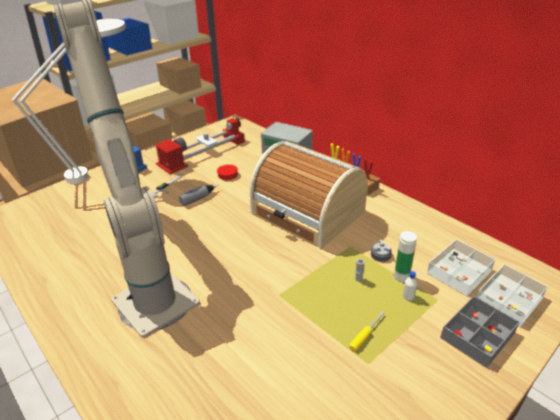

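View pics/top0.png

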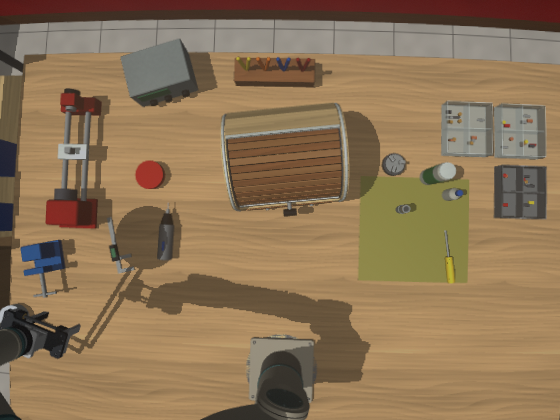

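The side view shows the closed shutter with its black pull at about (280,212), and the bushing standing on the mat at about (360,270). In the top view the pull is at (290,210) and the bushing at (404,209). I'll take enlarged crops so I can measure them.

```bash
cat > h.py <<'E'
import numpy as np, cv2
from rig import observe, read_camera
from scipy.spatial.transform import Rotation as Ro
class Cam:
    def __init__(s,n):
        c=read_camera(n); s.im=c["frame"][:,:,::-1].copy(); s.K=np.array(c["mtx"]); s.d=np.array([c["k1"],0,0,0.])
        s.rv=np.array(c["rvec"],float); s.t=np.array(c["tvec"],float); s.R=cv2.Rodrigues(s.rv)[0]; s.o=-s.R.T@s.t
    def ray(s,p):
        u=cv2.undistortPoints(np.array(p,float).reshape(1,1,2),s.K,s.d)[0,0]
        v=s.R.T@np.array([u[0],u[1],1]); return v/np.linalg.norm(v)
    def plane(s,p,z):
        v=s.ray(p); return s.o+v*(z-s.o[2])/v[2]
    def proj(s,P): return cv2.projectPoints(np.array(P,float).reshape(-1,1,3),s.rv,s.t,s.K,s.d)[0].reshape(-1,2)
def tri(a,pa,b,pb):
    va,vb=a.ray(pa),b.ray(pb)
    k=np.linalg.lstsq(np.c_[va,-vb],b.o-a.o,rcond=None)[0]
    A,B=a.o+va*k[0],b.o+vb*k[1]; return (A+B)/2,np.linalg.norm(A-B)
def rel(target_p,target_R=None):
    """shift (tool axes, share of .8) and turn (share of 2pi) from the measured pose"""
    s=observe(); R=Ro.from_euler("xyz",s["ee_rot"],degrees=True)
    d=R.inv().apply(np.array(target_p)-s["position"])/.8
    w=np.zeros(3) if target_R is None else (R.inv()*target_R).as_rotvec()/(2*np.pi)
    return d.round(4),w.round(4)
E
python3 - <<'E'
from h import *
t=Cam("top");s=Cam("side"); print(t.o,s.o)
a=cv2.resize(t.im[95:225,210:360],(600,520),interpolation=cv2.INTER_CUBIC)
b=cv2.resize(s.im[135:245,240:375],None,fx=4,fy=4,interpolation=cv2.INTER_CUBIC)
cv2.imwrite("pics/ca.png",a);cv2.imwrite("pics/cb.png",b)
a=cv2.resize(t.im[190:225,385:425],None,fx=10,fy=10,interpolation=cv2.INTER_CUBIC)
b=cv2.resize(s.im[250:290,340:380],None,fx=10,fy=10,interpolation=cv2.INTER_CUBIC)
cv2.imwrite("pics/cc.png",np.hstack([a,b[:350]]))
print(tri(t,(290,211),s,(280,213)),tri(t,(404,209),s,(360,269)))
E
```

```text
[ 0.48546836 -0.01170209  1.25760842] [-0.37308571 -1.02938111  1.06091063]
(array([ 0.51602675, -0.01358319,  0.09039238]), np.float64(0.0010098102645871223)) (array([ 0.53311708, -0.37046857,  0.04811311]), np.float64(0.0009236978528408198))
```

View pics/ca.png

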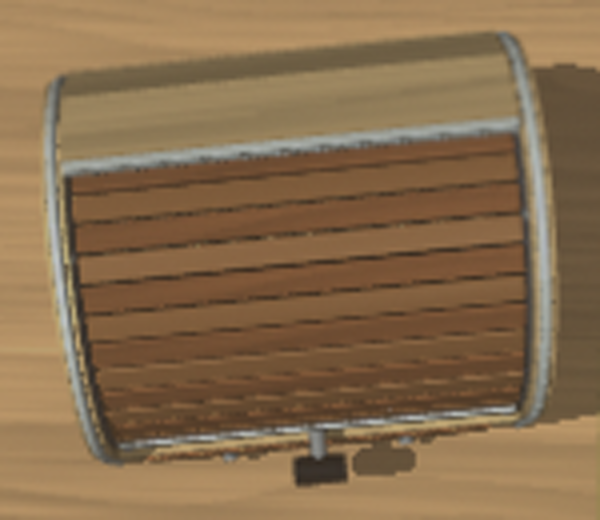

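View pics/cb.png

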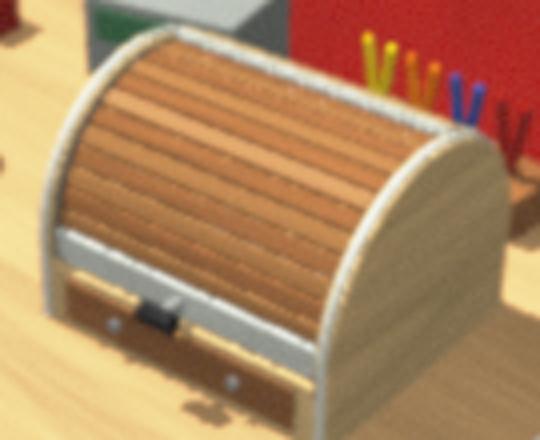

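View pics/cc.png

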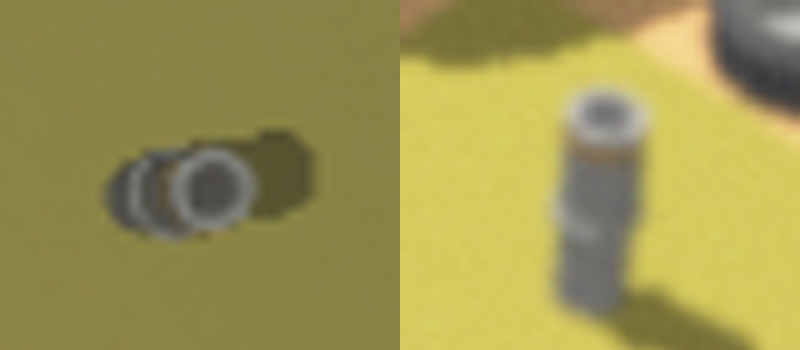

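The crops give the cabinet's hood front edge in the top view from (66,168) to (519,124) in crop pixels. The black pull is centred at (320,470) in the same crop. The bushing's top rim is at (213,190) in the top half and (205,116) in the side half of the third crop. Next I'll work these out as positions.

```bash
python3 - <<'E'
from h import *
t=Cam("top");s=Cam("side")
cr=lambda x,y,f,ox,oy:((x+.5)/f-.5+ox,(y+.5)/f-.5+oy)
# yaw from lines of constant z
for a,b,z in (((66,170),(519,126),.24),((118,447),(518,408),.098),((62,78),(500,35),.24)):
    A,B=t.plane(cr(*a,4,210,95),z),t.plane(cr(*b,4,210,95),z); d=A-B
    print("yaw",np.degrees(np.arctan2(-d[0],d[1])).round(2),A.round(4),B.round(4),np.linalg.norm(d).round(4))
# pull: dark blob
def blob(c,x0,x1,y0,y1,th):
    g=c.im[y0:y1,x0:x1].max(2).astype(int); n,l,st,ce=cv2.connectedComponentsWithStats((g<th).astype(np.uint8)); i=1+np.argmax(st[1:,4]); print(st[i],ce[i]); return ce[i]+[x0,y0]
pt=blob(t,275,300,204,222,70); ps=blob(s,270,292,204,222,75)
print("pull",pt,ps,tri(t,pt,s,ps),t.plane(pt,.09))
bt=cr(213,190,10,385,190); bs=cr(205,116,10,340,250)
print("bush",tri(t,bt,s,bs),t.plane(bt,.078),s.plane(bs,.078))
E
```

```text
yaw 6.97 [0.7048 0.1637 0.24  ] [ 0.7417 -0.1381  0.24  ] 0.3041
yaw 7.22 [0.5249 0.1409 0.098 ] [ 0.563  -0.1597  0.098 ] 0.303
yaw 6.95 [0.7675 0.1689 0.24  ] [ 0.8032 -0.1242  0.24  ] 0.2953
[ 9  5 12  7 75] [14.33333333  7.88      ]
[ 4  7 10  8 48] [ 8.8125     10.45833333]
pull [289.33333333 211.88      ] [278.8125     214.45833333] (array([ 0.51300896, -0.01127221,  0.08438848]), np.float64(0.00012903386368097791)) [ 0.51292622 -0.01131579  0.09      ]
bush (array([ 0.53353417, -0.36713641,  0.07873254]), np.float64(0.0006817255984706705)) [ 0.53381372 -0.36760328  0.078     ] [ 0.53389248 -0.36647192  0.078     ]
```

```bash
cat >> h.py <<'E'
YAW=7.05; P0=np.array([.513,-.0113,.085])
C=Ro.from_euler("z",YAW,degrees=True)
ORG=P0+C.apply([.036,0,-.085])
def toolR(t,yaw=YAW):
    t=np.radians(t); z=[np.sin(t),0,-np.cos(t)]; y=[0,1,0]; x=np.cross(y,z)
    return Ro.from_euler("z",yaw,degrees=True)*Ro.from_matrix(np.c_[x,y,z])
E
python3 - <<'E'
from h import *
R=toolR(20); z=R.apply([0,0,1]); print(ORG,z)
g=P0+.019*z
print(rel(g-.11*z,R), g-.11*z)
# within arc, constant orientation, relative to start (tool axes, share .8)
for a in np.arange(0,1.58,.1): print(round(a,2),(R.inv().apply(C.apply([.176*(1-np.cos(a)),0,.176*np.sin(a)]))/.8).round(4))
E
```

```text
[ 0.54872782 -0.00688152  0.        ] [ 0.33943427  0.041978   -0.93969262]
(array([-0.584 , -0.6622,  0.0437]), array([-0.0114, -0.0548, -0.0639])) [ 0.48211148 -0.01512     0.17051203]
0.0 [0. 0. 0.]
0.1 [-0.0085 -0.     -0.0203]
0.2 [-0.0191 -0.     -0.0396]
0.3 [-0.0315 -0.     -0.0577]
0.4 [-0.0456 -0.     -0.0746]
0.5 [-0.0614 -0.     -0.0899]
0.6 [-0.0786  0.     -0.1036]
0.7 [-0.0971 -0.     -0.1155]
0.8 [-0.1167 -0.     -0.1255]
0.9 [-0.1372  0.     -0.1335]
1.0 [-0.1584 -0.     -0.1394]
1.1 [-0.18    0.     -0.1431]
1.2 [-0.202  -0.     -0.1447]
1.3 [-0.2239  0.     -0.1441]
1.4 [-0.2457  0.     -0.1413]
1.5 [-0.2672 -0.     -0.1363]
```

```bash
python3 -m crank '{"angular":[[0,0,0],[0,0,0],[0,0,0],[0,0,0],[0,0,0]],"slide":[[-0.05,-0.058,-0.01],[-0.1,-0.116,-0.02],[-0.15,-0.174,-0.03],[-0.2,-0.232,-0.04],[-0.25,-0.29,-0.05]],"claw":[0.6,0.6,0.6,0.6,0.6]}' 50; python3 - <<'E'
from h import *
R=toolR(20); z=R.apply([0,0,1]); g=P0+.019*z
print(rel(g-.11*z,R))
E
```

```text
clock: 0.92
position: [0.3095, 0.3438, 0.2459]
ee_rot: [180.0, 0.0, 163.8]
ft_force: [1.1, 0.6, 0.2]
finger_gap: 0.0752
grasp_force: 0.0
(array([-0.3324, -0.3707,  0.0942]), array([-0.0112, -0.0547, -0.0639]))
```

```bash
python3 -m crank '{"angular":[[-0.002,-0.01,-0.012],[-0.004,-0.02,-0.024],[-0.007,-0.033,-0.038],[-0.009,-0.044,-0.051],[-0.0112,-0.0547,-0.0639]],"slide":[[-0.04,-0.06,0],[-0.08,-0.12,0.01],[-0.12,-0.18,0.015],[-0.17,-0.24,0.02],[-0.22,-0.29,0.03]],"claw":[0.6,0.6,0.6,0.6,0.6]}'; python3 - <<'E'
from h import *
R=toolR(20); z=R.apply([0,0,1]); g=P0+.019*z
print(rel(g-.11*z,R),rel(g,R))
E
```

```text
clock: 1.55
position: [0.4094, 0.0801, 0.2228]
ee_rot: [179.8, 19.5, -173.5]
ft_force: [0.5, 0.9, 0.3]
finger_gap: 0.075
grasp_force: 0.0
(array([-0.0505, -0.1289,  0.0868]), array([ 0.0001, -0.0013, -0.0014])) (array([-0.0517, -0.129 ,  0.2243]), array([ 0.0001, -0.0013, -0.0014]))
```

```bash
python3 -m crank '{"angular":[[0,-0.001,-0.001],[0,-0.001,-0.001],[0,-0.001,-0.001],[0,-0.001,-0.001],[0,-0.001,-0.001]],"slide":[[-0.02,-0.05,0.02],[-0.04,-0.1,0.05],[-0.051,-0.129,0.087],[-0.051,-0.129,0.087],[-0.051,-0.129,0.087]],"claw":[0.6,0.6,0.6,0.6,0.6]}'; python3 - <<'E'
from h import *
R=toolR(20); z=R.apply([0,0,1]); g=P0+.019*z
print(rel(g,R))
E
```

```text
clock: 2.17
position: [0.4815, -0.0138, 0.1696]
ee_rot: [179.9, 19.6, -173.3]
ft_force: [-0.1, -0.2, -0.8]
finger_gap: 0.0753
grasp_force: 0.0
(array([-0.0019, -0.0017,  0.1366]), array([-0.    , -0.0011, -0.0009]))
```

```bash
python3 -m crank '{"angular":[[0,0,0],[0,0,0],[0,0,0],[0,0,0],[0,0,0]],"slide":[[-0.001,-0.001,0.04],[-0.002,-0.0017,0.08],[-0.002,-0.0017,0.115],[-0.002,-0.0017,0.136],[-0.002,-0.0017,0.136]],"claw":[0.6,0.6,0.6,0.6,0.6]}'; python3 - <<'E'
from h import *
R=toolR(20); z=R.apply([0,0,1]); g=P0+.019*z
print(rel(g,R))
s=Cam("side"); t=Cam("top")
cv2.imwrite("pics/g.png",np.hstack([cv2.resize(s.im[150:250,230:330],(400,400)),cv2.resize(t.im[150:250,240:340],(400,400))]))
E
```

```text
clock: 2.8
position: [0.5178, -0.0098, 0.0656]
ee_rot: [179.8, 19.3, -173.3]
ft_force: [-0.3, 0.0, 0.3]
finger_gap: 0.075
grasp_force: 0.0
(array([-0.0025, -0.0012, -0.0012]), array([ 0.0003, -0.0019, -0.0009]))
```

View pics/g.png

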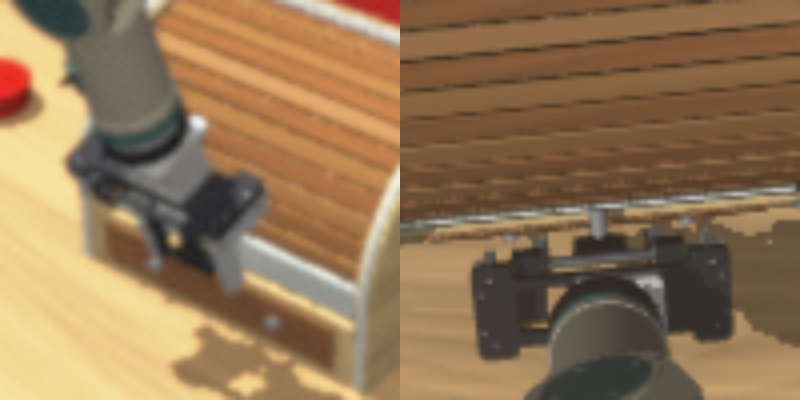

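The fingers straddle the black pull, at about (195,250) in the left half and (600,245) in the right half. I'll close on it now.

```bash
python3 -m crank '{"angular":[[0,0,0],[0,0,0],[0,0,0],[0,0,0],[0,0,0]],"slide":[[-0.0025,-0.001,-0.001],[-0.0025,-0.001,-0.001],[-0.0025,-0.001,-0.001],[-0.0025,-0.001,-0.001],[-0.0025,-0.001,-0.001]],"claw":[-0.3,-0.6,-1,-1,-1]}' 50; python3 - <<'E'
from h import *
print(observe()["position"],observe()["ee_rot"]) 
R=toolR(20); print(rel(P0+.019*R.apply([0,0,1]),R))
E
```

```text
clock: 3.52
position: [0.5207, -0.0119, 0.0696]
ee_rot: [-179.9, 19.6, -173.3]
ft_force: [-1.7, -2.9, 7.3]
finger_gap: 0.0397
grasp_force: 50.0
[ 0.5207007  -0.01192239  0.06962273] [-179.92773375   19.60863971 -173.26590621]
(array([0.0023, 0.0019, 0.0025]), array([-0.0005, -0.0011, -0.0008]))
```

```bash
python3 -m crank '{"angular":[[0,0,0],[0,0,0],[0,0,0],[0,0,0],[0,0,0]],"slide":[[-0.004,0,-0.0102],[-0.0085,0,-0.0203],[-0.0191,0,-0.0396],[-0.0315,0,-0.0577],[-0.0456,0,-0.0746]],"claw":[-1,-1,-1,-1,-1]}' 55; python3 - <<'E'
from h import *
def chk():
    s=observe(); z=Ro.from_euler("xyz",s["ee_rot"],degrees=True).apply([0,0,1])
    p=C.inv().apply(s["position"]-.019*z-ORG); d=p-[.14,0,.085]
    print("grasp in cab",p.round(4),"r",np.hypot(d[0],d[2]).round(4),"ang",np.arctan2(d[2],-d[0]).round(3))
chk()
E
```

```text
clock: 4.15
position: [0.5348, -0.0101, 0.1373]
ee_rot: [180.0, 19.5, -173.3]
ft_force: [12.5, -3.9, -15.8]
finger_gap: 0.0396
grasp_force: 55.0
grasp in cab [-0.0205 -0.0014  0.1552] r 0.1752 ang 0.412
```

```bash
python3 -m crank '{"angular":[[0,0,0],[0,0,0],[0,0,0],[0,0,0],[0,0,0]],"slide":[[-0.0158,0,-0.0153],[-0.033,0,-0.029],[-0.0515,0,-0.0409],[-0.0711,0,-0.0509],[-0.0916,0,-0.0589]],"claw":[-1,-1,-1,-1,-1]}'; cat >> h.py <<'E'
def chk():
    s=observe(); z=Ro.from_euler("xyz",s["ee_rot"],degrees=True).apply([0,0,1])
    p=C.inv().apply(s["position"]-.019*z-ORG); d=p-[.14,0,.085]
    print("grasp in cab",p.round(4),"r",np.hypot(d[0],d[2]).round(4),"ang",np.arctan2(d[2],-d[0]).round(3))
E
python3 -c "from h import *;chk()"
```

```text
clock: 4.78
position: [0.5844, -0.004, 0.204]
ee_rot: [179.9, 19.1, -173.3]
ft_force: [2.5, -0.3, -13.4]
finger_gap: 0.0396
grasp_force: 55.0
grasp in cab [ 0.0295 -0.0015  0.2219] r 0.176 ang 0.892
```

```bash
python3 -m crank '{"angular":[[0,0,0],[0,0,0],[0,0,0],[0,0,0],[0,0,0]],"slide":[[-0.0212,0,-0.0059],[-0.0428,0,-0.0096],[-0.0648,0,-0.0112],[-0.0867,0,-0.0106],[-0.098,0,-0.0095]],"claw":[-1,-1,-1,-1,-1]}'; python3 -c "from h import *;chk()"
```

```text
clock: 5.4
position: [0.6578, 0.0051, 0.2394]
ee_rot: [180.0, 19.4, -173.3]
ft_force: [-4.3, -1.3, 3.0]
finger_gap: 0.0392
grasp_force: 55.0
grasp in cab [ 0.1034 -0.0015  0.2573] r 0.1761 ang 1.361
```

```bash
python3 -m crank '{"angular":[[0,0,0],[0,0,0],[0,0,0],[0,0,0],[0,0,0]],"slide":[[-0.011,0,0.0018],[-0.0216,0,0.0043],[-0.032,0,0.007],[-0.0405,0,0.0096],[-0.0485,0,0.012]],"claw":[-1,-1,-1,-1,-1]}'; python3 -c "from h import *;chk()"
```

```text
clock: 6.02
position: [0.6974, 0.0099, 0.2442]
ee_rot: [-180.0, 19.5, -173.2]
ft_force: [-3.8, -1.5, 5.9]
finger_gap: 0.0389
grasp_force: 55.0
grasp in cab [ 0.1433 -0.0016  0.2621] r 0.1771 ang 1.589
```

```bash
python3 -m crank '{"angular":[[0,0,0],[0,0,0],[0,0,0]],"slide":[[-0.003,0,0.001],[-0.006,0,0.002],[-0.006,0,0.002]],"claw":[-1,-1,-1]}'; python3 -c "from h import *;chk()"
```

```text
clock: 6.4
position: [0.705, 0.0109, 0.2443]
ee_rot: [179.9, 19.8, -173.3]
ft_force: [6.1, -2.0, -0.7]
finger_gap: 0.0388
grasp_force: 55.0
grasp in cab [ 0.1508 -0.0016  0.2622] r 0.1775 ang 1.632
```

```bash
python3 - <<'E'
from h import *
s=Cam("side"); t=Cam("top")
cv2.imwrite("pics/o.png",np.hstack([cv2.resize(s.im[110:250,235:375],(400,400)),cv2.resize(t.im[90:230,210:350],(400,400))]))
E
```

```text
(no output)
```

View pics/o.png

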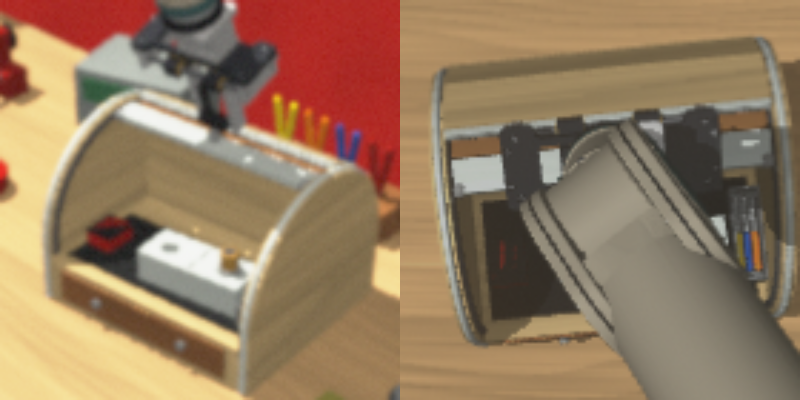

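The shutter is up and the aluminium block is visible inside. In the left half the empty bore is near (172,245). I'll release the pull, back off, and measure where it rests.

```bash
python3 -m crank '{"angular":[[0,0,0],[0,0,0],[0,0,0],[0,0,0],[0,0,0]],"slide":[[0,0,0],[0,0,0],[0,0,0],[0,0,0],[0,0,-0.03]],"claw":[-0.3,0.3,0.6,0.6,0.6]}'; python3 -m crank '{"angular":[[0,0,0],[0,0,0],[0,0,0],[0,0,0],[0,0,0]],"slide":[[0,0,-0.06],[0,0,-0.13],[0,-0.06,-0.17],[0,-0.14,-0.17],[0,-0.21,-0.17]],"claw":[0.6,0.6,0.6,0.6,0.6]}'; python3 -m crank '{"angular":[[0,0,0],[0,0,0],[0,0,0],[0,0,0],[0,0,0]],"slide":[[0,-0.07,0],[0.03,-0.13,0],[0.09,-0.17,0],[0.14,-0.21,0],[0.18,-0.24,0]],"claw":[0.6,0.6,0.6,0.6,0.6]}'; python3 - <<'E'
from h import *
s=Cam("side"); t=Cam("top")
cv2.imwrite("pics/o2.png",np.hstack([cv2.resize(s.im[110:250,235:375],(400,400)),cv2.resize(t.im[90:230,210:350],(400,400))]))
for n,P in(("open",[.14,0,.261]),("1.44",[.14-.176*np.cos(1.44),0,.085+.176*np.sin(1.44)])):
    P=C.apply(P)+ORG; a=s.proj(P)[0];b=t.proj(P)[0]; print(n,a,b,"crop",(a-[235,110])*400/140,(b-[210,90])*400/140+[400,0])
E
```

```text
clock: 7.12
position: [0.6937, 0.0095, 0.2655]
ee_rot: [179.9, 19.3, -173.2]
ft_force: [-0.4, 0.1, 0.2]
finger_gap: 0.0741
grasp_force: 0.0
clock: 7.75
position: [0.6694, -0.1644, 0.3974]
ee_rot: [-179.9, 19.7, -173.2]
ft_force: [1.2, -0.5, 0.8]
finger_gap: 0.0752
grasp_force: 0.0
clock: 8.38
position: [0.5555, -0.371, 0.3471]
ee_rot: [-180.0, 19.6, -173.3]
ft_force: [0.6, -0.1, 0.4]
finger_gap: 0.0751
grasp_force: 0.0
open [309.80468456 151.74358379] [282.99863859 143.14755093] crop [213.72767017 119.26738226] [608.56753883 151.85014551]
1.44 [305.82937481 154.54158379] [283.83097779 151.92995183] crop [202.36964233 127.26166798] [610.94565084 176.94271951]
```

View pics/o2.png

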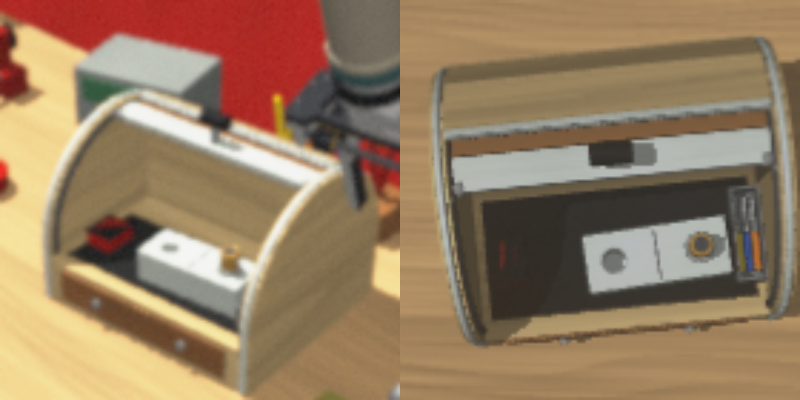

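The pull now rests at about (213,118) in the left half and (610,152) in the right half. Both match the projected fully open position to within 1 or 2 crop pixels, so the shutter has latched. The bore is near (614,262) in the right half and (171,246) in the left. I'll measure it and the block in both views.

```bash
python3 - <<'E'
from h import *
s=Cam("side"); t=Cam("top")
def sub(c,x0,x1,y0,y1,f=8):
    return cv2.resize(cv2.cvtColor(c.im[y0:y1,x0:x1],cv2.COLOR_BGR2GRAY),None,fx=f,fy=f,interpolation=cv2.INTER_CUBIC)
res={}
for n,c,(x0,x1,y0,y1),g in (("top",t,(278,292,174,190),(284.9,181.7)),("side",s,(288,304,189,203),(295,196))):
    im=sub(c,x0,x1,y0,y1); hi=np.percentile(im,85); lo=im.min(); th=(float(hi)+lo)/2
    m=(im<th).astype(np.uint8); n_,l,st,ce=cv2.connectedComponentsWithStats(m)
    f=8
    for i in range(1,n_):
        if st[i,4]<400: continue
        cn=max(cv2.findContours((l==i).astype(np.uint8),cv2.RETR_EXTERNAL,cv2.CHAIN_APPROX_NONE)[0],key=len)
        e=cv2.fitEllipse(cn); p=((e[0][0]+.5)/f-.5+x0,(e[0][1]+.5)/f-.5+y0)
        q=[c.plane(((k[0][0]+.5)/f-.5+x0,(k[0][1]+.5)/f-.5+y0),.11) for k in cn]; q=np.array(q)
        print(n,"th",th,lo,hi,"px",np.round(p,2),"axes",np.round(np.array(e[1])/f,2),"plane",c.plane(p,.11).round(4),"ext",np.ptp(q,0).round(4)[:2], "mid",((q.max(0)+q.min(0))/2).round(4)); res.setdefault(n,p)
print(tri(t,res["top"],s,res["side"]))
# block top: bright mask in the top view
x0,x1,y0,y1=265,335,158,198; im=t.im[y0:y1,x0:x1]; g=im.min(2); np.set_printoptions(linewidth=300)
m=(g>120).astype(np.uint8); n_,l,st,ce=cv2.connectedComponentsWithStats(m)
i=1+np.argmax(st[1:,4]); cn=max(cv2.findContours((l==i).astype(np.uint8),cv2.RETR_EXTERNAL,cv2.CHAIN_APPROX_NONE)[0],key=len)
P=np.array([t.plane(k[0]+[x0,y0],.11)[:2] for k in cn],np.float32); r=cv2.minAreaRect(P); print(r, C.inv().apply([*r[0],0]-ORG*[1,1,0])); print(cv2.boxPoints(r))
a=cv2.resize(t.im[160:200,270:330],(600,400),interpolation=cv2.INTER_CUBIC);cv2.imwrite("pics/blk.png",a)
E
```

```text
top th 133.5 81 186.0 px [284.2  180.69] axes [7.76 8.64] plane [0.6052 0.0067 0.11  ] ext [0.0257 0.0238] mid [0.6049 0.0064 0.11  ]
side th 139.5 34 245.0 px [293.79 191.03] axes [ 5.11 13.54] plane [0.6288 0.0331 0.11  ] ext [0.0459 0.0456] mid [0.6282 0.0388 0.11  ]
(array([0.60288222, 0.00612633, 0.1343335 ]), np.float64(0.0006089523931981402))
((0.6126220226287842, -0.03912608325481415), (0.059997692704200745, 0.14896339178085327), 10.309061050415039) [ 0.05945358 -0.03984286  0.        ]
[[ 0.5697784   0.02878471]
 [ 0.59643656 -0.11777394]
 [ 0.65546566 -0.10703687]
 [ 0.6288075   0.03952177]]
```

View pics/blk.png

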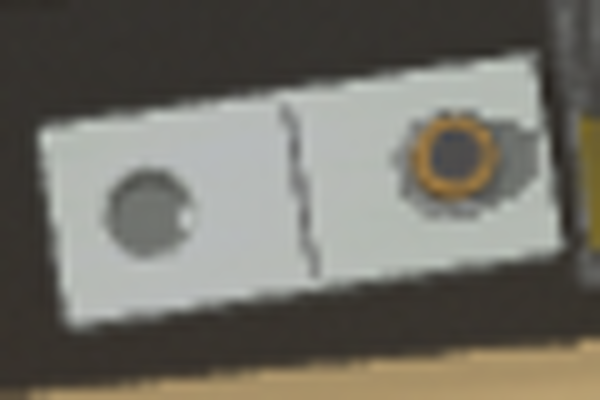

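The block's top face measures 60 x 149 mm, which is the right size, with a yaw of 10.3° and its centre at (0.6126, -0.0391). That puts the bore at about (0.6048, 0.0055), and the direct ellipse agrees to about 1 mm. Next I'll pick up the bushing.

```bash
cat >> h.py <<'E'
BU=np.array([.5337,-.3668]); BORE=np.array([.6048,.0056])
E
python3 -c "
from h import *
print(rel([*BU,.12],toolR(0)))"
```

```text
(array([0.1226, 0.0066, 0.2583]), array([-0.0001,  0.0545, -0.001 ]))
```

```bash
python3 -m crank '{"angular":[[0,0.02,0],[0,0.04,0],[0,0.0545,-0.001],[0,0.0545,-0.001],[0,0.0545,-0.001]],"slide":[[0.025,0.001,0.05],[0.05,0.003,0.1],[0.08,0.005,0.16],[0.11,0.006,0.22],[0.1226,0.0066,0.258]],"claw":[0.4,0.3,0.2,0.2,0.2]}';python3 -m crank '{"angular":[[0,0,0],[0,0,0]],"slide":[[0,0,0],[0,0,0]],"claw":[0.2,0.2]}'; python3 -c "
from h import *
print(rel([*BU,.12],toolR(0)))
print(rel([*BU,.047],toolR(0)))"
```

```text
clock: 9.2
position: [0.5345, -0.3639, 0.1176]
ee_rot: [179.9, -0.1, -172.7]
ft_force: [-0.2, 0.6, -0.8]
finger_gap: 0.0565
grasp_force: 0.0
clock: 9.45
position: [0.5359, -0.3657, 0.1213]
ee_rot: [-179.9, 0.1, -172.8]
ft_force: [0.5, 0.9, 0.7]
finger_gap: 0.056
grasp_force: 0.0
(array([ 0.0029, -0.001 ,  0.0016]), array([-0.0002,  0.0004,  0.0004]))
(array([ 0.0031, -0.0009,  0.0929]), array([-0.0002,  0.0004,  0.0004]))
```

```bash
python3 -m crank '{"angular":[[0,0,0],[0,0,0],[0,0,0],[0,0,0],[0,0,0]],"slide":[[0.0025,-0.0008,0.03],[0.0025,-0.0008,0.06],[0.0025,-0.0008,0.082],[0.0025,-0.0008,0.092],[0.0025,-0.0008,0.092]],"claw":[0.2,0.2,0.2,0.2,0.2]}' 30;python3 -c "
from h import *
print(rel([*BU,.047],toolR(0)))"
```

```text
clock: 10.07
position: [0.5317, -0.3671, 0.0449]
ee_rot: [180.0, -0.1, -172.9]
ft_force: [-0.0, -0.5, -0.5]
finger_gap: 0.0562
grasp_force: 0.0
(array([-0.0026,  0.0001, -0.0027]), array([ 0.0001, -0.0002,  0.0002]))
```

```bash
python3 -m crank '{"angular":[[0,0,0],[0,0,0],[0,0,0],[0,0,0],[0,0,0]],"slide":[[-0.001,0,-0.001],[-0.001,0,-0.001],[-0.001,0,-0.001],[-0.001,0,-0.001],[-0.001,0,-0.001]],"claw":[0.1,-0.1,-0.25,-0.5,-1]}' 30;python3 -m crank '{"angular":[[0,0,0],[0,0,0]],"slide":[[0,0,0],[0,0,0]],"claw":[-1,-1]}' 35; python3 -m crank '{"angular":[[0,0,0],[0,0,0],[0,0,0],[0,0,0],[0,0,0]],"slide":[[0,0,-0.02],[0,0,-0.08],[0,0,-0.15],[0,0,-0.22],[0,0,-0.28]],"claw":[-1,-1,-1,-1,-1]}'; python3 -c "
from h import *
print(rel([*BORE,.27],toolR(0)))"
```

```text
clock: 10.7
position: [0.5325, -0.3674, 0.0462]
ee_rot: [-180.0, -0.1, -172.9]
ft_force: [-0.9, -0.5, 0.2]
finger_gap: 0.0255
grasp_force: 30.0
clock: 10.95
position: [0.5325, -0.3674, 0.0462]
ee_rot: [-180.0, -0.1, -172.9]
ft_force: [-0.3, -0.3, 1.5]
finger_gap: 0.0257
grasp_force: 35.0
clock: 11.58
position: [0.5328, -0.3668, 0.2732]
ee_rot: [-180.0, 0.0, -172.8]
ft_force: [0.1, -0.7, -0.9]
finger_gap: 0.0257
grasp_force: 35.0
(array([-0.1473,  0.4506,  0.0037]), array([-0.0001,  0.    ,  0.0003]))
```

```bash
python3 -m crank '{"angular":[[0,0,0],[0,0,0],[0,0,0],[0,0,0],[0,0,0]],"slide":[[-0.01,0.02,-0.03],[-0.03,0.08,-0.04],[-0.05,0.14,-0.04],[-0.07,0.21,-0.04],[-0.09,0.28,-0.04]],"claw":[-1,-1,-1,-1,-1]}';python3 -m crank '{"angular":[[0,0,0],[0,0,0],[0,0,0],[0,0,0],[0,0,0]],"slide":[[-0.02,0.06,0],[-0.04,0.12,0],[-0.056,0.17,0],[-0.056,0.17,0],[-0.056,0.17,0]],"claw":[-1,-1,-1,-1,-1]}'; python3 -c "
from h import *
print(rel([.6036,.0051,.2],toolR(0)))"
```

```text
clock: 12.2
position: [0.5762, -0.134, 0.3028]
ee_rot: [-180.0, -0.0, -172.9]
ft_force: [1.9, 0.3, -2.6]
finger_gap: 0.0253
grasp_force: 35.0
clock: 12.82
position: [0.6037, 0.0038, 0.3021]
ee_rot: [-179.9, -0.1, -172.9]
ft_force: [0.0, -0.6, -1.9]
finger_gap: 0.0253
grasp_force: 35.0
(array([-0.0002,  0.0018,  0.1277]), array([-0.0002, -0.0002,  0.0002]))
```

```bash
python3 -m crank '{"angular":[[0,0,0],[0,0,0],[0,0,0],[0,0,0],[0,0,0]],"slide":[[0,0.0016,0.04],[0,0.0016,0.09],[0,0.0016,0.14],[0,0.0016,0.165],[0,0.0016,0.171]],"claw":[-1,-1,-1,-1,-1]}';python3 -m crank '{"angular":[[0,0,0],[0,0,0],[0,0,0]],"slide":[[0,0,0],[0,0,0],[0,0,0]],"claw":[-1,-1,-1]}'; python3 -c "
from h import *
print(rel([.6036,.0051,.156],toolR(0)))"
```

```text
clock: 13.45
position: [0.6034, 0.0045, 0.1644]
ee_rot: [-180.0, -0.2, -173.0]
ft_force: [0.3, 0.3, -1.6]
finger_gap: 0.0253
grasp_force: 35.0
clock: 13.82
position: [0.6043, 0.0058, 0.1661]
ee_rot: [-180.0, 0.0, -172.9]
ft_force: [-0.4, 0.1, -2.2]
finger_gap: 0.0258
grasp_force: 35.0
(array([ 0.001 , -0.0008,  0.0126]), array([-0.0001,  0.0001,  0.0002]))
```

```bash
python3 -m crank '{"angular":[[0,0,0],[0,0,0],[0,0,0],[0,0,0],[0,0,0]],"slide":[[0.0005,-0.0004,0.004],[0.0005,-0.0004,0.008],[0.0005,-0.0004,0.011],[0.0005,-0.0004,0.013],[0.0005,-0.0004,0.015]],"claw":[-1,-1,-1,-1,-1]}';python3 -m crank '{"angular":[[0,0,0],[0,0,0],[0,0,0]],"slide":[[0,0,0.0015],[0,0,0.003],[0,0,0.003]],"claw":[-1,-1,-1]}'; python3 -c "
from h import *
print(observe()['ft_torque'],rel([.6036,.0051,.152],toolR(0)))"
```

```text
clock: 14.45
position: [0.6033, 0.0054, 0.1529]
ee_rot: [-180.0, -0.1, -172.9]
ft_force: [-0.7, -0.5, -1.1]
finger_gap: 0.0256
grasp_force: 35.0
clock: 14.82
position: [0.6033, 0.0053, 0.1506]
ee_rot: [-180.0, -0.1, -172.9]
ft_force: [-0.0, -0.5, -1.7]
finger_gap: 0.0254
grasp_force: 35.0
[0.04883898 0.02402079 0.01284308] (array([-0.0003, -0.0003, -0.0017]), array([-0.    , -0.0002,  0.0002]))
```

```bash
python3 -m crank '{"angular":[[0,0,0],[0,0,0],[0,0,0],[0,0,0],[0,0,0]],"slide":[[0,0,0.003],[0,0,0.006],[0,0,0.009],[0,0,0.012],[0,0,0.015]],"claw":[-1,-1,-1,-1,-1]}'
```

```text
clock: 15.45
position: [0.6033, 0.0053, 0.1385]
ee_rot: [-180.0, -0.1, -172.9]
ft_force: [-0.2, 0.2, -1.0]
finger_gap: 0.0258
grasp_force: 35.0
```

```bash
python3 -m crank '{"angular":[[0,0,0],[0,0,0],[0,0,0],[0,0,0],[0,0,0]],"slide":[[0,0,0.003],[0,0,0.006],[0,0,0.009],[0,0,0.012],[0,0,0.015]],"claw":[-1,-1,-1,-1,-1]}'
```

```text
clock: 16.08
position: [0.6034, 0.0052, 0.1266]
ee_rot: [-180.0, -0.1, -172.9]
ft_force: [0.1, -0.7, -0.2]
finger_gap: 0.0255
grasp_force: 35.0
```

```bash
python3 -m crank '{"angular":[[0,0,0],[0,0,0],[0,0,0],[0,0,0],[0,0,0]],"slide":[[0,0,0.0015],[0,0,0.003],[0,0,0.0045],[0,0,0.006],[0,0,0.007]],"claw":[-1,-1,-1,-1,-1]}'
```

```text
clock: 16.7
position: [0.6033, 0.0053, 0.1211]
ee_rot: [-180.0, -0.1, -172.9]
ft_force: [1.5, -0.8, -0.4]
finger_gap: 0.0254
grasp_force: 35.0
```

```bash
python3 -m crank '{"angular":[[0,0,0],[0,0,0],[0,0,0]],"slide":[[0,0,0.001],[0,0,0.002],[0,0,0.002]],"claw":[-1,-1,-1]}'
```

```text
clock: 17.08
position: [0.6035, 0.0052, 0.1202]
ee_rot: [-180.0, -0.0, -172.9]
ft_force: [-0.3, -2.2, 4.6]
finger_gap: 0.0255
grasp_force: 35.0
```

The upward force appears at TCP 0.1202, which is exactly the expected height for the collar being seated. I'll release and retreat.

```bash
python3 -m crank '{"angular":[[0,0,0],[0,0,0],[0,0,0],[0,0,0],[0,0,0]],"slide":[[0,0,0],[0,0,0],[0,0,0],[0,0,-0.01],[0,0,-0.03]],"claw":[-0.3,0,0.2,0.2,0.2]}'; python3 -m crank '{"angular":[[0,0,0],[0,0,0],[0,0,0],[0,0,0],[0,0,0]],"slide":[[0,0,-0.05],[0,0,-0.11],[0,0,-0.17],[0,0,-0.23],[0,0,-0.28]],"claw":[0.2,0.2,0.2,0.2,0.2]}'; python3 -m crank '{"angular":[[0,0,0],[0,0,0],[0,0,0],[0,0,0],[0,0,0]],"slide":[[0.03,-0.05,0],[0.06,-0.11,0],[0.09,-0.17,0],[0.12,-0.23,0],[0.14,-0.28,0]],"claw":[0.2,0.2,0.2,0.2,0.2]}'; python3 -m crank '{"angular":[[0,0,0],[0,0,0]],"slide":[[0.02,-0.06,0],[0.02,-0.1,0]],"claw":[0.2,0.2]}'; python3 - <<'E'
from h import *
s=Cam("side"); t=Cam("top")
cv2.imwrite("pics/f.png",np.hstack([cv2.resize(s.im[120:260,240:380],(400,400)),cv2.resize(t.im[90:230,210:350],(400,400))]))
P=[[*BORE,.152],[*BORE,.11],C.apply([.14,0,.261])+ORG]
print((s.proj(P)-[240,120])/.35,(t.proj(P)-[210,90])/.35+[400,0])
E
```

```text
clock: 17.7
position: [0.603, 0.0054, 0.1439]
ee_rot: [180.0, -0.1, -172.9]
ft_force: [-0.2, -0.9, -0.6]
finger_gap: 0.0562
grasp_force: 0.0
clock: 18.32
position: [0.6035, 0.006, 0.371]
ee_rot: [180.0, 0.1, -172.8]
ft_force: [0.5, 0.2, 0.1]
finger_gap: 0.0565
grasp_force: 0.0
clock: 18.95
position: [0.5192, -0.2327, 0.369]
ee_rot: [-179.9, -0.0, -172.9]
ft_force: [0.1, -0.1, 0.3]
finger_gap: 0.0566
grasp_force: 0.0
clock: 19.2
position: [0.5129, -0.315, 0.3689]
ee_rot: [-179.9, -0.1, -173.1]
ft_force: [0.5, 0.6, 0.1]
finger_gap: 0.0563
grasp_force: 0.0
[[154.71153141 190.74793012]
 [154.96604578 218.54630115]
 [199.44195589  90.69595369]] [[612.55124085 255.19150774]
 [613.05203634 259.52412154]
 [608.56753883 151.85014551]]
```

View pics/f.png

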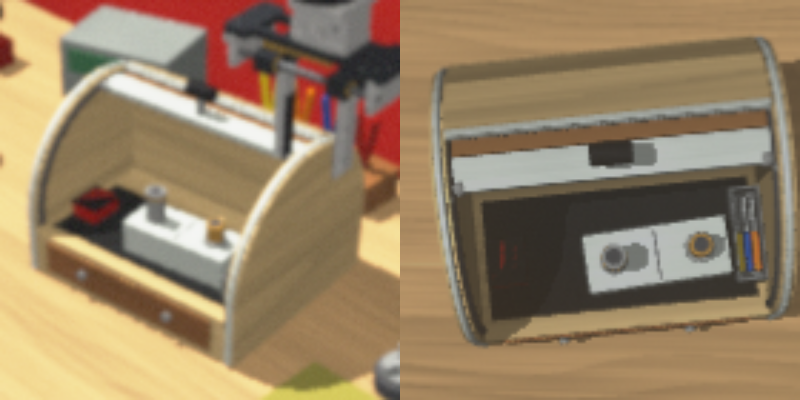

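The bushing stands upright in the bore. Its top is at about (155,190) in the left half and (613,256) in the right, as projected for the home position. The shutter is still open with its pull at (610,152), and the gripper is clear of everything, so I'm handing in.

```bash
python3 -c "
from rig import bot
print(bot.job_done())"
```

```text
the job is handed in; nothing more can be done
None
```

The shutter is latched open against its stop, the bushing is fully home with its collar on the block, everything is released and the bystanders were not touched; I handed the job in at about 19 s.

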